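Show the spare gas valve to the inspection camera

TASK

Pick the brass gas valve out of the blue parts tray, leaving the other parts in the tray, and hold it up in the air to the inspection camera: nose first, pointing straight back along the camera's downward line of sight into the lens, the tip in the middle of the view and about 8 cm from the lens. Finish while still holding it there, motionless in the gripper and touching nothing else; do not bump the camera, its stand or the gas ring, nor disturb the crockery, canister and pan.

Things in the scene. Friction and masses are not known exactly. Their poses are not given: they have to be found in the camera images.
- valve: spare gas valve, bright BRASS, flat in the tray: block 40 long (x) x 22 x 22 mm, stepped jet nose on its +x end (16 mm of diameter 16, then 12 mm of diameter 10), stub on its -x end (15 mm of diameter 16); 83 mm over all, 0.16 kg, balanced near the block's middle. Origin: centre of the block's underside; x to the nose, z up; its axis lies 11 mm above the underside. Grip across the block
- valve_tip (a point): the end of the valve's nose, on its axis, 48 mm ahead (+x) of the block's middle; axes as the valve
- valve_tail (a point): the end of the valve's stub, on its axis, 35 mm behind the block's middle; axes as the valve
- tray: open blue plastic parts tray, fixed to the table, 300 (x) x 240 (y) x 32 mm high outside, walls and floor 5 mm thick. Origin: centre of its underside, so its inner floor is 5 mm above. Four parts lie in it, one in each quarter, which part in which quarter varies
- old_valve: the worn valve, DARK GREY steel, otherwise the same shape and origin as the brass one; not wanted. Leave it in the tray.
- burner_cap: aluminium burner ring lying flat, outer diameter 52, hole 26, height 12 mm; origin: centre of its underside. Leave it in the tray.
- igniter: red plastic igniter, block 55 (x) x 18 x 18 mm with a white button, diameter 12, that stands out 10 mm from its +x end; origin: centre of its underside. Leave it in the tray.
- camstand: camera stand, fixed: dark disc of diameter 110 x 14 mm, steel post of diameter 14 up to 353 mm. A clamp on it carries a white camera (64 wide, 44 high, 28 mm deep), black barrel of diameter 34, length 33 mm, orange ring near its front. It looks to the stand's -x, 25 degrees below level. Origin: centre of the disc's underside; z up. Do not touch
- lens (a point): centre of the camera's front glass, at the front face of the black barrel. Axes are the camera's: the line of sight leaves along -x, 25 degrees below level; y is level; z is up, leaning 25 degrees to the viewed side. In the stand's frame it lies 90 mm to -x, y = 0, and 220 mm plus the cam_height value above the table
- cam_height (a joint): height of the camera's clamp on the post above its lowest place, 0 to 0.07 m; stiff, stays where it was set
- gas_ring: portable gas ring, white enamel box 280 (x) x 260 (y) mm, its top at 65 mm, pan supports to 90 mm, chrome knob on its front face standing out 28 mm (-x); fixed; origin: centre of its underside. Equipment: do not bump it
- saucepan: steel saucepan on the gas ring, diameter 164 mm, 85 mm high, short black handle reaching 200 mm from its centre to +y; origin: centre of its underside. Bystander: leave it where it stands.
- yellow_mug: yellow plastic mug, diameter 80, height 90 mm, handle to +y; origin: centre of its underside. Bystander: leave it where it stands.
- purple_mug: purple plastic mug, same size as the yellow one; origin: centre of its underside. Bystander: leave it where it stands.
- canister: closed aluminium canister, diameter 94, height 142 mm; origin: centre of its underside. Bystander: leave it where it stands.
- saucer: white ceramic saucer, diameter 144, height 18 mm; origin: centre of its underside. Bystander: leave it where it stands.
There are look-alikes about, which are no part of the job. Of the things shaped like the valve, the brass one is meant.

How it is judged:
On the way:
1. the brass valve is gripped and lifted clear of the tray (contact force between valve and the fingers above 1 N and contact force between valve and tray below 0.2 N and height (world z) of valve above 0.07 m), for 0.2 s.
At the end, for the whole second after the job is handed in: Valve held still in the gripper, over 10 cm up, touching nothing else; nose to the lens, tip 55 to 105 mm from it and within 15 mm of the line of sight, axis within 12 degrees of it. Camera unmoved (6 mm), other parts in the tray, crockery, canister and pan within 30 mm of their places (contact force between valve and the fingers above 1 N and contact force between valve and tray below 0.2 N and height (world z) of valve above 0.1 m and x of valve_tip in the frame of lens between -0.105 and -0.055 m and y of valve_tip in the frame of lens between -0.015 and 0.015 m and z of valve_tip in the frame of lens between -0.015 and 0.015 m and angle between the x axis of valve and the x axis of lens, either way round below 0.21 rad and x of valve_tail in the frame of lens below -0.12 m and linear speed of valve below 0.02 m/s and angular speed of valve below 0.15 rad/s and contact force between valve and camstand below 0.2 N and distance of lens from where it was at the start of the episode below 0.006 m and height (world z) of each of old_valve, burner_cap, igniter below 0.045 m and contact force between valve and old_valve below 0.2 N and x of old_valve in the frame of tray between -0.15 and 0.15 m and y of old_valve in the frame of tray between -0.12 and 0.12 m and contact force between valve and burner_cap below 0.2 N and x of burner_cap in the frame of tray between -0.15 and 0.15 m and y of burner_cap in the frame of tray between -0.12 and 0.12 m and contact force between valve and igniter below 0.2 N and x of igniter in the frame of tray between -0.15 and 0.15 m and y of igniter in the frame of tray between -0.12 and 0.12 m and distance of each of yellow_mug, purple_mug, canister, saucer, saucepan from where it was at the start of the episode below 0.03 m); the arm keeps its last pose, push and grip.
It fails at once if the robot or the held part bumps the camera or its stand (over 2 N) (contact force between any of the arm, the fingers, valve and camstand above 2 N).
It fails at once if another part is taken out of the tray (height (world z) of any of old_valve, burner_cap, igniter above 0.08 m).
It fails at once if crockery, canister or saucepan is pushed aside by more than 30 mm or tipped (distance of any of yellow_mug, purple_mug, canister, saucer, saucepan from where it was at the start of the episode above 0.03 m or angle between any of yellow_mug, purple_mug, canister, saucer, saucepan's own z axis and vertical above 0.3 rad).
It fails at once if the gas ring is bumped (over 2 N) (contact force between any of the arm, the fingers and gas_ring above 2 N).
It fails at once if the brass valve is dropped from a height (height (world z) of valve above 0.03 m and linear speed of valve above 0.7 m/s and contact force between valve and the fingers below 0.1 N).
It also fails if it takes over 30 s, if anything falls off the work surface, if the arm or the gripper's body presses on something with over 40 N, if the wrist force passes 120 N, or if a joint passes its speed limit or range.

ROBOT

A 7-joint arm with a two-finger parallel gripper is mounted at the origin on the work surface. World frame = base frame: x ahead of the robot, y to its left, z up, the work surface at z = 0. Lengths are in m, angles in rad, forces in N, time in s.
With the tool pointing down it reaches from about 0.4 to 0.85 m from the base axis. Payload 4.5 kg.
Tool frame: the origin (TCP) lies between the finger pads; the fingertips stand 14 mm ahead of it and the grasp point (between the pads) lies 5 mm behind it; x points along the fingers, z is the direction in which the jaws open and shut, and the axes are right-handed (so a half turn about x gives the same grasp; the last joint's range is limited). The gripper opens to 88 mm and grips with 3 to 60 N. Pads are 18 mm wide; open, the fingers measure 123 mm over their backs; the gripper's body (75 mm by 187 mm) begins 45 mm behind the grasp point.
Start: joints at [-1.253, 0.689, -0.195, 1.565, 0.157, 0.902, -0.215], TCP at [0.175, 0.6, 0.253] pointing down, gripper open.
Joint ranges: [-3.01, 3.01], [-0.46, 2.08], [-1.47, 1.51], [0.13, 2.56], [-1, 4.14], [0.04, 2.09], [-2.66, 2.66]. Speed limits (rad/s): [2.57, 2.57, 3.14, 3.14, 3.14, 3.14, 3.14].

INTERFACE

Orientations are given as a unit quaternion [x, y, z, w].
In Python, from plant import r, cams gives the robot as it stands.
- The arm moves only by the tool apply_moves, never from a script. Its arguments are lists of equal length, an entry for each row: "travel": the shift along the world's x, y, z in cm, a list of three; "roll": the turn about the world's z in degrees; "gripper": the finger opening in cm, from 0 to 8.81. In form: {"travel": [[x, y, z], ...], "roll": [roll, ...], "gripper": [gripper, ...]}. A call has exactly 8 rows; each row is the pose to reach, as a shift and turn from the pose commanded when the call began; what a row does not reach only later rows make up. A row lasts 1/12 s, in which the tool goes at most 41.7 mm and 7.16 degrees, less where a joint would pass 70% of its speed; a pose out of reach is approached as far as the arm can. A call with a gripper value outside its range is refused whole. The fingers move at their own pace and stop on an object; "newtons" is the grip in N (left out, the last holds). Time passes only in rows, so rows that repeat a pose let the fingers close, or fill a call up. It gives the time, the measured TCP pose, the force and the opening at its end, in the units of the state.
- r.get_state(): the state, without advancing time (a new reading comes with each control period).
- cams.snapshot(name): name is "scene" or "side" or "wrist"; returns a dict with "image" (400x640x3 uint8, red, green, blue), "fx", "fy", "cx", "cy" (pixels), "R" (3x3) and "t" (3): a world point X has camera coordinates R X + t. Camera axes: x right, y down, z forward; pixel columns grow to the right and rows downward; lengths in m; the calibration is good to about 2 mm. The wrist camera is an equidistant fisheye: a pixel r from the principal point sees the ray r / f radians off the axis. A picture is of the moment at which its call begins. There is no depth.
- r.finish_job(): hands the job in, once; it reports no verdict.
The state is a dict: "clock": time; "q": joint angles; "qd": joint speeds; "joint_torque": joint torques, N m; "tool_pos": TCP position; "eef_rot": TCP orientation; "contact_force": force on the tool from outside, world axes, zero at the start; "moment": the same for the moment, N m; "opening": opening from 0.0 (shut) to 1.0 (fully open).
Only numpy, scipy, OpenCV 4.12 (cv2) and the standard library are available. Lean on these libraries where they do the work, as an engineer would, in place of code of your own. Each camera call takes 0.05 s, during which the arm holds its last target. There are 200 camera calls.

## Working session

There is one attempt and no reset: what is moved stays moved. The work goes in short steps, Python scripts to look and compute and a tool call to move; the robot and the scene stay as the last step left them, time stands still between calls to the robot, and variables do not carry over. Pictures are saved under pics/ and viewed, about 8 in all and at most 12, crops included, and the job is handed in when it is done.

Besides the shell and the picture viewer there is one more tool, called after "Emit:" as name([rows], argument=value, ...), one row to a line, values as JSON. apply_moves: Moves the arm, as the interface text tells. Its arguments: {"type":"object","properties":{"travel":{"type":"array","items":{"type":"array","items":{"type":"number"}}},"roll":{"type":"array","items":{"type":"number"}},"gripper":{"type":"array","items":{"type":"number"}},"newtons":{"type":"number"}},"required":["travel","roll","gripper"]}

```bash
mkdir -p pics; ls
cat > h.py <<'E'
import numpy as np, cv2, pickle
def snap(name,tag):
    from plant import cams
    s=cams.snapshot(name); pickle.dump(s,open(f'pics/{tag}.pkl','wb')); return s
def load(tag): return pickle.load(open(f'pics/{tag}.pkl','rb'))
def ray(s,u,v):
    x,y=(u-s['cx'])/s['fx'],(v-s['cy'])/s['fy']
    if s.get('fish'):
        th=np.hypot(x,y); d=np.array([x/th*np.sin(th),y/th*np.sin(th),np.cos(th)]) if th>1e-9 else np.array([0,0,1.])
    else: d=np.array([x,y,1.])
    R,t=np.array(s['R']),np.array(s['t']); d=R.T@d
    return -R.T@t, d/np.linalg.norm(d)
def tri(*obs):
    A=0;b=0;L=[ray(*o) for o in obs]
    for c,d in L:
        P=np.eye(3)-np.outer(d,d);A=A+P;b=b+P@c
    X=np.linalg.solve(A,b)
    return X,[np.linalg.norm(np.cross(X-c,d)) for c,d in L]
def onz(s,u,v,z):
    c,d=ray(s,u,v); return c+d*(z-c[2])/d[2]
def proj(s,X):
    p=np.array(s['R'])@X+np.array(s['t'])
    if s.get('fish'):
        r=np.hypot(p[0],p[1]);th=np.arctan2(r,p[2]);return s['cx']+s['fx']*th*p[0]/r,s['cy']+s['fy']*th*p[1]/r
    return s['cx']+s['fx']*p[0]/p[2],s['cy']+s['fy']*p[1]/p[2]
E
python3 - <<'E'
from h import *
from plant import r
st=r.get_state(); print({k:np.round(v,3) for k,v in st.items()})
for n in('scene','side','wrist'):
    s=snap(n,n+'0'); s['fish']=n=='wrist'; pickle.dump(s,open(f'pics/{n}0.pkl','wb'))
    cv2.imwrite(f'pics/{n}0.png',s['image'][:,:,::-1]); print(n,[round(s[k],1) for k in('fx','fy','cx','cy')],np.round(-np.array(s['R']).T@s['t'],3))
a=[load(n+'0')['image'] for n in('scene','side')]
E
```

```text
pics
{'clock': np.float64(0.0), 'q': array([-1.253,  0.69 , -0.194,  1.566,  0.157,  0.903, -0.215]), 'qd': array([ 0.   ,  0.001,  0.001,  0.001, -0.   ,  0.001,  0.002]), 'joint_torque': array([ 1.0000e-03, -5.2756e+01, -1.2670e+00, -1.5343e+01, -5.3000e-02,
        6.0000e-03,  0.0000e+00]), 'tool_pos': array([0.175, 0.599, 0.252]), 'eef_rot': array([-0.425,  0.566,  0.424,  0.565]), 'contact_force': array([ 0.144, -0.415, -0.297]), 'moment': array([-0.01 , -0.034, -0.03 ]), 'opening': np.float64(1.001)}
scene [402.4, 402.4, 321.4, 204.3] [ 1.23  -0.616  1.145]
side [375.8, 375.8, 319.7, 197.0] [ 0.165 -0.807  0.868]
wrist [309.7, 309.7, 320.9, 197.8] [0.097 0.622 0.385]
```

View pics/scene0.png

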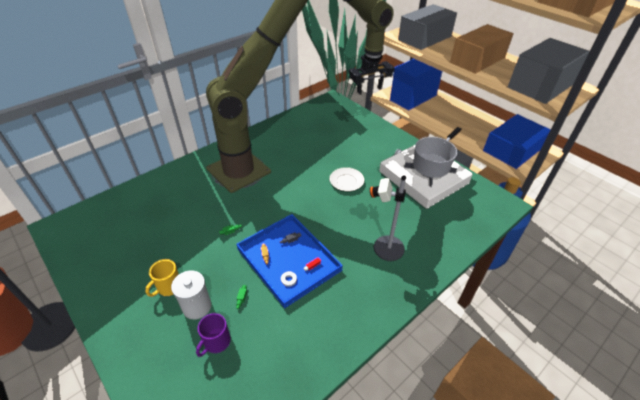

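View pics/side0.png

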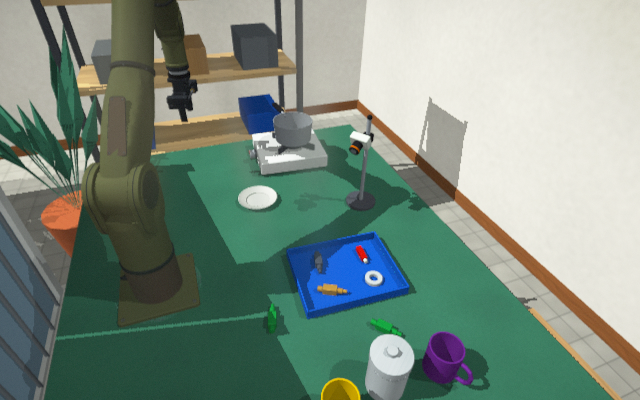

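View pics/wrist0.png

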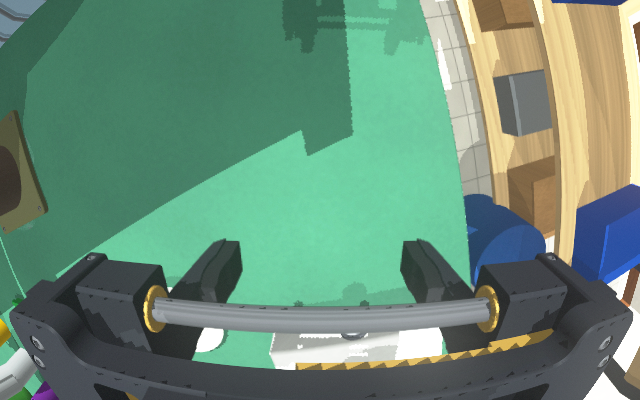

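```bash
cat > crop.py <<'E'
import sys,numpy as np,cv2
from h import *
# args: out, then tag,u0,v0,w,h (scaled to 400x300 each)
def crops(out,L,W=400,H=300):
    ims=[]
    for tag,u,v,w,h in L:
        im=load(tag)['image'][v:v+h,u:u+w,::-1]
        im=cv2.resize(im,(W,H),interpolation=cv2.INTER_CUBIC)
        k=10 if w<=100 else 20
        for a in range(-u%k,w,k):
            x=int(a*W/w);cv2.line(im,(x,0),(x,6),(255,255,255),1);cv2.putText(im,str(u+a),(x+2,14),0,.33,(255,255,255),1)
        for a in range(-v%k,h,k):
            y=int(a*H/h);cv2.line(im,(0,y),(6,y),(255,255,255),1);cv2.putText(im,str(v+a),(8,y+4),0,.33,(255,255,255),1)
        ims.append(im)
    cv2.imwrite(out,np.vstack([np.hstack(ims[i:i+2]) for i in range(0,len(ims),2)]))
E
python3 -c "
from crop import *
crops('pics/c1.png',[('scene0',230,210,120,90),('side0',280,225,132,99),('scene0',350,160,80,60),('side0',330,110,80,60)])"
```

```text
(no output)
```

View pics/c1.png

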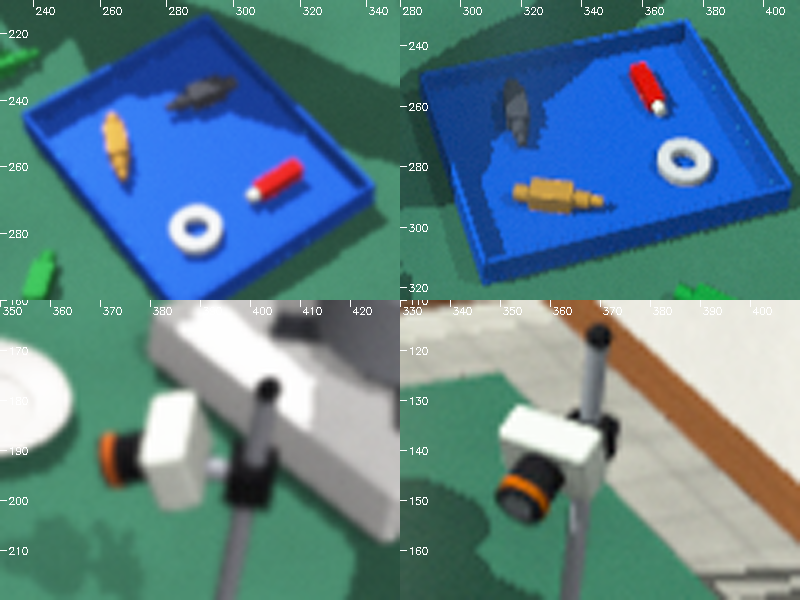

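Run:
```python
from h import *
a,b=load('scene0'),load('side0')
P={}
for n,p,q in [('tip',(268.1,264.9),(347.3,292)),('tail',(263.3,243.9),(317.6,288.7)),('block',(265.1,253.8),(329.8,289.7)),('lens',(371,191.6),(354,151.6)),('posttop',(403.8,176.7),(370,116.5)),('disc',(390,247),(360,200)),
 ('camwhite',(385,190),(350+.0,141))]:
    X,e=tri((a,*p),(b,*q)); P[n]=X; print(n,X.round(4),np.round(e,4))
v=P['tip']-P['tail'];print('valve yaw',np.degrees(np.arctan2(v[1],v[0])),np.linalg.norm(v))
for k in('posttop','disc'):
    v=P[k]-P['lens'];print(k,np.degrees(np.arctan2(v[1],v[0])),np.hypot(v[0],v[1]))
for n,(s,L) in {'scene':(a,[(207+0,15)]),}.items(): pass
# tray corners from both: scene crop px /3.333 ; side crop px /3.03
C={'A':((205,15),(686-400,22)),'B':((22,118),(420-400,75)),'C':((375,188),(790-400,187)),'D':(None,(488-400,262))}
for k,(p,q) in C.items():
    q=(280+q[0]*.33,225+q[1]*.33); o=onz(b,*q,.032); print(k,'side z=.032',o.round(3), end=' ')
    if p: p=(230+p[0]*.3,210+p[1]*.3); print('scene',onz(a,*p,.032).round(3),end='')
    print()
from scipy.spatial.transform import Rotation as R
from plant import r
print(R.from_quat(r.get_state()['eef_rot']).as_matrix().round(3))
```

```text
tip [ 0.4974 -0.201   0.0071] [0.0001 0.0001]
tail [ 0.4189 -0.1658  0.0162] [0.0026 0.0026]
block [ 0.4527 -0.1806  0.0101] [0.0012 0.0012]
lens [0.6439 0.1204 0.2611] [0.0019 0.0019]
posttop [0.7181 0.1733 0.3458] [0.0005 0.0005]
disc [0.7183 0.1789 0.0037] [0.001 0.001]
camwhite [0.6592 0.1736 0.2591] [0.0077 0.0077]
valve yaw -24.220918841479772 0.08648033373965923
posttop 35.47802605871934 0.0911033548693789
disc 38.17610989970929 0.09462247386176692
A side z=.032 [ 0.67  -0.027  0.032] scene [ 0.382 -0.006  0.032]
B side z=.032 [ 0.377 -0.008  0.032] scene [ 0.373 -0.244  0.032]
C side z=.032 [ 0.658 -0.26   0.032] scene [ 0.682 -0.024  0.032]
D side z=.032 [ 0.368 -0.243  0.032] 
[[-0.    -0.96   0.28 ]
 [-0.001  0.28   0.96 ]
 [-1.    -0.    -0.001]]
```

Emit:
apply_moves([
  [2.2,-3.4,0],
  [4.3,-6.7,0],
  [6.5,-10.1,0],
  [8.6,-13.5,0],
  [10.8,-16.8,0],
  [13,-20.2,0],
  [15.1,-23.5,0],
  [17.3,-26.9,0],
], roll=[-1,-2,-3,-4,-5,-6,-7,-8], gripper=[8.8,8.8,8.8,8.8,8.8,8.8,8.8,8.8])

```text
clock: 0.82
tool_pos: [0.3485, 0.3294, 0.2527]
eef_rot: [-0.384, 0.594, 0.384, 0.594]
contact_force: [0.8, 0.8, -0.7]
opening: 0.995
```

Emit:
apply_moves([
  [0.7,-3.6,0],
  [1.3,-7.2,0],
  [2,-10.9,0],
  [2.6,-14.5,0],
  [3.3,-18.1,0],
  [3.9,-21.7,0],
  [4.6,-25.4,0],
  [5.2,-29,0],
], roll=[0,0,0,0,0,0,0,0], gripper=[5,5,5,5,5,5,5,5])

```text
clock: 1.48
tool_pos: [0.4, 0.0392, 0.2528]
eef_rot: [-0.384, 0.594, 0.384, 0.594]
contact_force: [0.6, -0.3, -0.6]
opening: 0.57
```

Emit:
apply_moves([
  [0.7,-3.3,-1.5],
  [1.5,-6.7,-3],
  [2.3,-10.1,-5],
  [3.2,-13.6,-7],
  [4.1,-17,-8.5],
  [4.8,-20,-10],
  [5.3,-22,-10],
  [5.3,-22,-10],
], roll=[0,0,0,0,0,0,0,0], gripper=[5,5,5,5,5,5,5,5])

```text
clock: 2.15
tool_pos: [0.453, -0.1844, 0.1516]
eef_rot: [-0.382, 0.596, 0.381, 0.595]
contact_force: [0.8, -0.8, 0.8]
opening: 0.57
```

Run:
```python
from crop import *
from plant import r
st=r.get_state(); print({k:np.round(v,3) for k,v in st.items() if k in('clock','q','tool_pos','eef_rot','contact_force','opening')})
s=snap('wrist','w1'); s['fish']=True; pickle.dump(s,open('pics/w1.pkl','wb'))
for z in(.016,): 
  for X in([.453,-.181,z],[.497,-.201,z],[.419,-.166,z]): print(np.round(proj(s,np.array(X)),1))
crops('pics/w1.png',[('w1',0,0,640,400)],800,500)
```

```text
{'clock': np.float64(2.15), 'q': array([ 0.42 ,  0.689, -0.208,  2.063,  0.332,  0.421,  1.093]), 'tool_pos': array([ 0.453, -0.184,  0.152]), 'eef_rot': array([-0.382,  0.596,  0.381,  0.595]), 'contact_force': array([ 0.843, -0.753,  0.828]), 'opening': np.float64(0.57)}
[324.7 188.2]
[324.8 236.7]
[324.1 147.4]
```

View pics/w1.png

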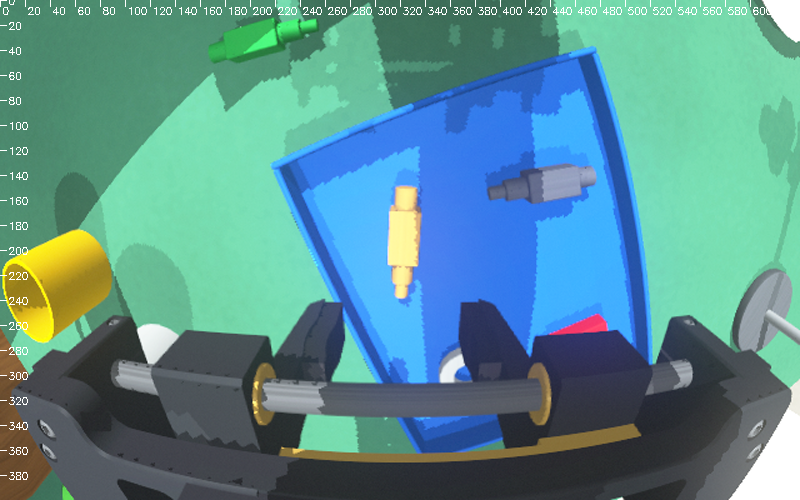

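Run:
```python
from h import *
s=load('w1'); a,b=load('scene0'),load('side0')
f=lambda u,v,z: onz(s,u/1.25,v/1.25,z)
P={n:f(u,v,.016) for n,u,v in[('tip',401,297),('tail',405,187),('blk',404,235)]}
for k,v in P.items(): print(k,v.round(4))
v=P['tip']-P['tail'];print(np.degrees(np.arctan2(v[1],v[0])),np.linalg.norm(v), 'mid',(P['tail']+v*35/83).round(4))
print('corners',f(276,166,.032).round(3),f(595,49,.032).round(3),f(419,452,.032).round(3))
for n,q,p,w in[('tip',(268.1,264.9),(347.3,292),(401,297)),('tail',(263.3,243.9),(317.6,288.7),(405,187)),('blk',(265.1,253.8),(329.8,289.7),(404,235))]:
    X,e=tri((a,*q),(b,*p),(s,w[0]/1.25,w[1]/1.25));print(n,X.round(4),np.round(e,4))
```

```text
tip [ 0.4963 -0.2048  0.016 ]
tail [ 0.4207 -0.1669  0.016 ]
blk [ 0.4523 -0.1822  0.016 ]
-26.666791612339562 0.08456517075959043 mid [ 0.4526 -0.1829  0.016 ]
corners [ 0.368 -0.238  0.032] [ 0.38  -0.004  0.032] [ 0.646 -0.255  0.032]
tip [ 0.498  -0.2037  0.0105] [0.0021 0.0019 0.0022]
tail [ 0.4196 -0.1665  0.0173] [0.0028 0.0025 0.001 ]
blk [ 0.4531 -0.1818  0.0115] [0.0012 0.0018 0.001 ]
```

Emit:
apply_moves([
  [0,0.1,-3],
  [0,0.2,-6],
  [0,0.2,-9],
  [0,0.2,-11],
  [0,0.2,-12],
  [0,0.2,-12.6],
  [0,0.2,-13],
  [0,0.2,-13],
], roll=[-1,-1,-1,-1,-1,-1,-1,-1], gripper=[5,5,5,5,5,5,5,5])

```text
clock: 2.87
tool_pos: [0.4533, -0.1765, 0.023]
eef_rot: [-0.379, 0.597, 0.379, 0.597]
contact_force: [0.2, 0.7, 0.3]
opening: 0.568
```

Emit:
apply_moves([
  [0,0,0],
  [0,0,0],
  [0,0,0],
  [0,0,0],
  [0,0,0],
  [0,0,0],
  [0,0,0],
  [0,0,0],
], roll=[0,0,0,0,0,0,0,0], gripper=[2.2,1.8,1.5,1.5,1.5,1.5,1.5,1.5], newtons=12)

```text
clock: 3.53
tool_pos: [0.4529, -0.1778, 0.0233]
eef_rot: [-0.379, 0.597, 0.378, 0.597]
contact_force: [-0.0, -1.5, 6.1]
opening: 0.25
```

Run:
```python
from h import *
a,b=load('scene0'),load('side0')
for n,p,q in[('green',(242,297),(386,327)),('green2',(231,230),(273,318))]: print(n,tri((a,*p),(b,*q)))
print('can top',tri((a,188,280),(b,391,346)),'purple',tri((a,213,322),(b,446,343)),'cap',onz(a,289,279,.012),'yellow',onz(a,163,268,.09), 'saucer',onz(a,347,181,.01))
```

```text
green (array([ 0.5460953 , -0.33937246,  0.00846519]), [np.float64(6.378794377024974e-05), np.float64(6.378794377021755e-05)])
green2 (array([ 0.2773045 , -0.21171161,  0.00556242]), [np.float64(0.0002926732797998097), np.float64(0.0002926732797998236)])
can top (array([ 0.47464393, -0.45830769,  0.14293234]), [np.float64(0.0019544749145607157), np.float64(0.0019544749145608076)]) purple (array([ 0.61474652, -0.46885165,  0.09739332]), [np.float64(0.0011077261775429511), np.float64(0.0011077261775429335)]) cap [ 0.59260118 -0.18376789  0.012     ] yellow [ 0.34369202 -0.48991484  0.09      ] saucer [0.36490982 0.30237569 0.01      ]
```

Emit:
apply_moves([
  [0,0,0.5],
  [0,0,1.5],
  [0,0,2.5],
  [0,0,3.5],
  [0,0,4.2],
  [0,0,4.7],
  [0,0,4.7],
  [0,0,4.7],
], roll=[0,0,0,0,-4,-11,-18,-25], gripper=[1.5,1.5,1.5,1.5,1.5,1.5,1.5,1.5])

```text
clock: 4.2
tool_pos: [0.4534, -0.1769, 0.0711]
eef_rot: [-0.238, 0.665, 0.238, 0.666]
contact_force: [-0.0, -0.5, -1.3]
opening: 0.252
```

Emit:
apply_moves([
  [0,0,0],
  [0,-0.5,0],
  [0,-1,0],
  [-0.2,-2,0],
  [-0.3,-3,0],
  [-0.3,-3.4,0],
  [-0.3,-3.4,-0.8],
  [-0.3,-3.4,-1.6],
], roll=[-6,-13,-20,-27,-34,-40,-43,-43], gripper=[1.5,1.5,1.5,1.5,1.5,1.5,1.5,1.5])

```text
clock: 4.87
tool_pos: [0.4506, -0.2112, 0.0547]
eef_rot: [0.021, 0.706, -0.021, 0.708]
contact_force: [0.6, 0.8, -1.4]
opening: 0.247
```

Run:
```python
from crop import *
from plant import r
st=r.get_state(); print({k:np.round(v,3) for k,v in st.items() if k in('clock','q','tool_pos','eef_rot','contact_force','opening')})
for n in('side','scene'): snap(n,n+'2')
s=snap('wrist','w2'); s['fish']=True; pickle.dump(s,open('pics/w2.pkl','wb'))
c=load('side2'); u,v=proj(c,st['tool_pos']); print(u,v); d=load('scene2'); u2,v2=proj(d,st['tool_pos']);print(u2,v2)
crops('pics/c2.png',[('side2',int(u)-40,int(v)-30,80,60),('scene2',int(u2)-40,int(v2)-30,80,60)])
```

```text
{'clock': np.float64(4.867), 'q': array([ 0.326,  0.881,  0.033,  2.086, -0.149,  0.175,  0.435]), 'tool_pos': array([ 0.451, -0.211,  0.055]), 'eef_rot': array([ 0.021,  0.706, -0.021,  0.708]), 'contact_force': array([ 0.602,  0.821, -1.435]), 'opening': np.float64(0.247)}
334.1957031977371 288.2534893211133
256.4212850646587 249.7611732374682
```

View pics/c2.png

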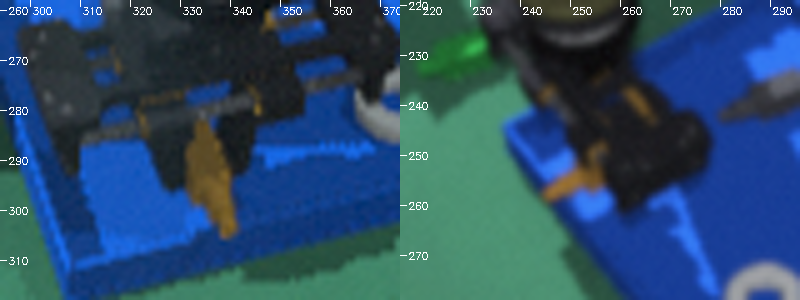

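Run:
```python
from crop import *
a,b=load('scene2'),load('side2')
print(tri((a,244.5,258),(b,337.8,305)))
print('expected at',proj(a,np.array([.450,-.261,.048])),proj(b,np.array([.450,-.261,.048])))
print('wall inner top',[np.round(proj(b,np.array([x,-.241-.06*(x-.44),.032])),1) for x in(.4,.45,.5)])
```

```text
(array([ 0.44338095, -0.25638989,  0.04117416]), [np.float64(0.0006963586710720102), np.float64(0.0006963586710720319)])
expected at (np.float64(244.29616282845495), np.float64(258.50784195356533)) (np.float64(341.09483116584073), np.float64(304.2926143731112))
wall inner top [array([320.1, 306.7]), array([337.9, 302.3]), array([355.3, 298. ])]
```

Emit:
apply_moves([
  [0,0,-0.4],
  [0,0,-0.7],
  [0,0,-0.9],
  [0,0,-1.1],
  [0,0,-1.3],
  [0,0,-1.5],
  [0,0,-1.7],
  [0,0,-1.9],
], roll=[0,0,0,0,0,0,0,0], gripper=[1.5,1.5,1.5,1.5,1.5,1.5,1.5,1.5], newtons=7)

```text
clock: 5.68
tool_pos: [0.4502, -0.2108, 0.0346]
eef_rot: [0.02, 0.707, -0.02, 0.707]
contact_force: [0.4, 1.8, 0.5]
opening: 0.251
```

Emit:
apply_moves([
  [0,0,0],
  [0,0,0],
  [0,0,0],
  [0,0,1],
  [0,0,3],
  [0,0,6],
  [0,0,9],
  [0,0.5,12],
], roll=[0,0,0,0,0,0,7,14], gripper=[1.5,1.5,1.5,1.5,1.5,1.5,1.5,1.5], newtons=30)

```text
clock: 6.35
tool_pos: [0.4489, -0.2079, 0.1565]
eef_rot: [-0.068, 0.704, 0.066, 0.703]
contact_force: [0.5, 0.2, -1.2]
opening: 0.245
```

Emit:
apply_moves([
  [0,0.5,2],
  [0,1,4],
  [0,2,5],
  [0,3,5],
  [0,4,5],
  [0,5,5],
  [0,6,5],
  [0,7,5],
], roll=[7,14,21,28,35,42,49,56], gripper=[1.5,1.5,1.5,1.5,1.5,1.5,1.5,1.5])

```text
clock: 7.02
tool_pos: [0.4491, -0.1367, 0.2053]
eef_rot: [-0.391, 0.59, 0.39, 0.589]
contact_force: [0.1, -0.3, -1.7]
opening: 0.246
```

Emit:
apply_moves([
  [0,0.5,0],
  [0,1,0],
  [0,2,0],
  [0,3,0],
  [0,4,0],
  [0,5,0],
  [0,5,0],
  [0,5,0],
], roll=[7,14,21,28,35,42,49,56], gripper=[1.5,1.5,1.5,1.5,1.5,1.5,1.5,1.5])

```text
clock: 7.68
tool_pos: [0.4494, -0.0866, 0.2052]
eef_rot: [0.622, -0.338, -0.621, -0.336]
contact_force: [-0.8, 0.0, -1.8]
opening: 0.245
```

Run:
```python
from crop import *
from plant import r
st=r.get_state(); print({k:np.round(v,3) for k,v in st.items() if k in('clock','q','tool_pos','eef_rot','contact_force','opening')})
L=[]
for n in('side','scene'):
    c=snap(n,n+'3'); u,v=proj(c,st['tool_pos']-np.array([0,0,.01])); print(u,v); L.append((n+'3',int(u)-40,int(v)-30,80,60))
s=snap('wrist','w3'); s['fish']=True; pickle.dump(s,open('pics/w3.pkl','wb')); L.append(('w3',200,200,240,180))
L.append(('side3',330,110,80,60))
crops('pics/c3.png',L)
```

```text
{'clock': np.float64(7.683), 'q': array([ 0.418,  0.595, -0.513,  2.095,  0.531,  0.58 ,  1.673]), 'tool_pos': array([ 0.449, -0.087,  0.205]), 'eef_rot': array([ 0.622, -0.338, -0.621, -0.336]), 'contact_force': array([-0.841,  0.007, -1.849]), 'opening': np.float64(0.245)}
318.73666954741265 220.4875125083072
282.9635271109937 203.76664480677445
```

View pics/c3.png

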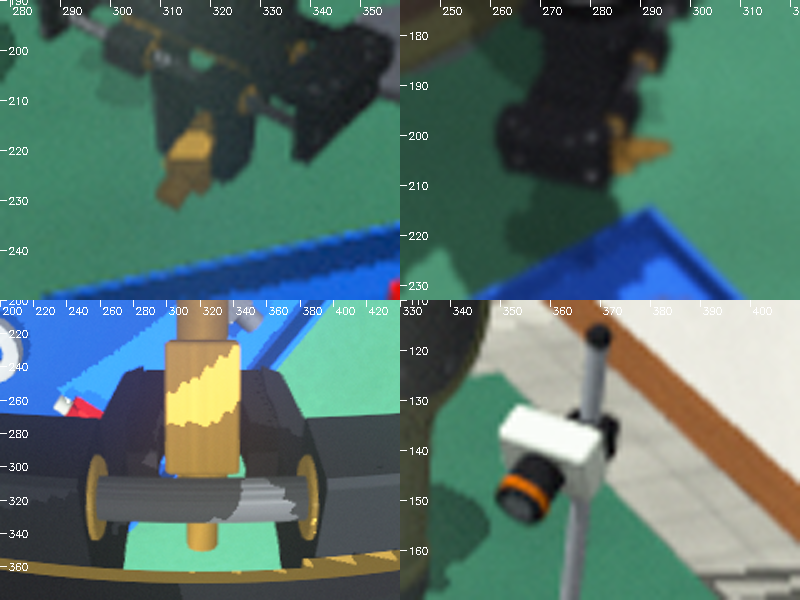

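```bash
cat > fit.py <<'E'
from h import *
from scipy.optimize import least_squares
from scipy.spatial.transform import Rotation as R
def model(p,tp,q):
    # nose dir horizontal = -tool y ; p: pitch, along offset, z offset of valve mid from TCP
    M=R.from_quat(q).as_matrix(); n=-M[:,1]; up=-M[:,0]
    ax=n*np.cos(p[0])+up*np.sin(p[0]); nz=up*np.cos(p[0])-n*np.sin(p[0])
    mid=tp+n*p[1]+up*p[2]
    return ax,nz,mid
E
python3 - <<'E'
from fit import *
from plant import r
st=r.get_state(); tp,q=st['tool_pos'],st['eef_rot']
a,b,w=load('scene3'),load('side3'),load('w3')
obs=[(a,48,0,296.2,202.6),(b,48,0,319,212.6),(b,-35,0,312.2,228.6),(w,48,0,321,349),(w,20,11,321,303.8),(w,-20,11,322,224.6)]
W=[1,1,1,.6,.4,.4]
def f(p):
    ax,nz,mid=model(p,tp,q)
    return np.concatenate([k*(np.array(proj(s,mid+x*ax+z*nz))-(u,v)) for k,(s,x,z,u,v) in zip(W,obs)])
s=least_squares(f,[.38,0,-.007]);print(np.degrees(s.x[0]),s.x[1:],'\n',s.fun.reshape(-1,2).round(1))
ax,nz,mid=model(s.x,tp,q)
for im,x in((a,48),(b,48),(b,-35),(w,48),(w,-35)):print(x)
print('nose yaw',np.degrees(np.arctan2(ax[1],ax[0])))
for name,idx in(('noside',[0,3,4,5]),('nowrist',[0,1,2]),('w only',[3,4,5])):
    g=least_squares(lambda p:f(p).reshape(-1,2)[idx].ravel(),[.38,0,-.007]);print(name,np.degrees(g.x[0]),g.x[1:].round(4))
E
```

```text
-2.6411934057154047 [ 5.93139641 21.31324904] 
 [[-9.040e+02  4.030e+01]
 [ 5.113e+02 -6.488e+02]
 [ 2.087e+02  2.090e+01]
 [-7.000e-01  2.047e+02]
 [-4.000e-01  2.201e+02]
 [ 9.900e+00 -3.914e+02]]
48
48
-35
48
-35
nose yaw 32.46582242944113
noside 94.15953968185937 [ 16.278  -22.7103]
nowrist 5.912908154730323 [20.8656 19.1909]
w only 27.384878605451217 [  84.0948 -143.2932]
```

Run:
```python
from fit import *
from plant import r
st=r.get_state(); tp,q=st['tool_pos'],st['eef_rot']
a,b,w=load('scene3'),load('side3'),load('w3')
obs=[(a,48,0,296.2,202.6),(b,48,0,319,212.6),(b,-35,0,312.2,228.6),(w,48,0,321,349),(w,20,11,321,303.8),(w,-20,11,322,224.6)]
W=[1,1,1,.6,.4,.4]
def f(p):
    ax,nz,mid=model(p,tp,q)
    return np.concatenate([k*(np.array(proj(s,mid+x*.001*ax+z*.001*nz))-(u,v)) for k,(s,x,z,u,v) in zip(W,obs)])
s=least_squares(f,[.38,0,-.007]);print(np.degrees(s.x[0]),s.x[1:].round(4),'\n',s.fun.reshape(-1,2).round(1))
for name,idx in(('noside',[0,3,4,5]),('nowrist',[0,1,2]),('w only',[3,4,5])):
    g=least_squares(lambda p:f(p).reshape(-1,2)[idx].ravel(),[.38,0,-.007]);print(name,np.degrees(g.x[0]),g.x[1:].round(4))
ax,nz,mid=model(s.x,tp,q);print('tip',(mid+.048*ax).round(4),'mid',mid.round(4),'yaw',np.degrees(np.arctan2(ax[1],ax[0])))
```

```text
17.998043615497696 [-0.0033 -0.0034] 
 [[-1.4 -0.6]
 [ 9.2 -5.7]
 [-1.7  0.3]
 [ 0.7 -2.3]
 [ 0.6  0.4]
 [ 0.3 -0.8]]
noside 28.40240927688581 [ 0.0042 -0.0125]
nowrist 3.714999429027477 [-0.012  -0.0042]
w only 27.590658540319833 [ 0.003  -0.0109]
tip [ 0.4852 -0.0643  0.2163] mid [ 0.4466 -0.0888  0.2015] yaw 32.47768072484701
```

```bash
cat > lens.py <<'E'
from h import *
from scipy.optimize import least_squares
a,b=load('scene0'),load('side0')
def L(p):
    x,y,t,h=p; c,s=np.cos(t),np.sin(t); R=np.array([[c,-s,0],[s,c,0],[0,0,1]])
    k=np.radians(25); X=R@[np.cos(k),0,np.sin(k)]; o=np.array([x,y,0])
    l=o+R@[-.09,0,.22+h]; Y=R@[0,1,0]
    return dict(top=o+[0,0,.353],disc=o+[0,0,.014],lens=l,root=l+.033*X),X,Y
obs=[('lens',a,370.8,191.8),('lens',b,353.8,151.6),('top',a,403.8,176.7),('top',b,370,116.5),('disc',a,390,247.5),('disc',b,360,200.5),('root',a,378.4,191.6)]
f=lambda p:np.concatenate([np.array(proj(s,L(p)[0][n]))-(u,v) for n,s,u,v in obs])
S=least_squares(f,[.718,.176,.64,.04]); P,X,Y=L(S.x); lens=P['lens']; Z=np.cross(X,Y)
if __name__=='__main__': print(S.x.round(4),np.degrees(S.x[2]),'\n',S.fun.reshape(-1,2).round(1),lens.round(4))
E
python3 - <<'E'
import subprocess;print(subprocess.run(['python3','lens.py'],capture_output=True,text=True).stdout)
from fit import *
from lens import lens,X,Y,Z
from plant import r
st=r.get_state(); tp,q=st['tool_pos'],st['eef_rot']
a,b,w=load('scene3'),load('side3'),load('w3')
obs=[(a,48,0,296.2,202.6),(b,-35,0,312.2,228.6),(w,48,0,321,349),(w,20,11,321,303.8),(w,-20,11,322,224.6)]
W=[1,1,.6,.4,.4]
def f(p):
    ax,nz,mid=model(p,tp,q)
    return np.concatenate([k*(np.array(proj(s,mid+x*.001*ax+z*.001*nz))-(u,v)) for k,(s,x,z,u,v) in zip(W,obs)])
s=least_squares(f,[.38,0,-.007]);print(np.degrees(s.x[0]),s.x[1:].round(4),'\n',s.fun.reshape(-1,2).round(1))
ax,nz,mid=model(s.x,tp,q);tip=mid+.048*ax;yaw=np.degrees(np.arctan2(ax[1],ax[0]))
print('tip',tip.round(4),'mid',mid.round(4),'yaw',yaw)
d=np.degrees(np.arctan2(X[1],X[0]))-yaw; Rz=R.from_euler('z',d,degrees=True).as_matrix()
for D in(.16,.08):
    print(D,'roll',d.round(1),'travel cm',((lens-D*X)-(tp+Rz@(tip-tp))).round(4)*100)
E
```

```text
[0.7179 0.1681 0.5834 0.0403] 33.42850647455031 
 [[-0.7  0.6]
 [-0.2  0.1]
 [-0.9 -0.9]
 [ 0.9 -1.5]
 [-1.8 -0.6]
 [ 1.3 -1.2]
 [ 1.5 -0.5]] [0.6428 0.1185 0.2603]

23.059205587489046 [ 0.0012 -0.0078] 
 [[-0.6 -0.3]
 [-0.4  1.2]
 [ 0.7 -0.3]
 [ 0.6  0.8]
 [ 0.2  0.4]]
tip [ 0.4877 -0.0627  0.2159] mid [ 0.4504 -0.0864  0.1971] yaw 32.48090127034946
0.16 roll 0.9 travel cm [ 3.45 10.07 -2.32]
0.08 roll 0.9 travel cm [ 9.5  14.07  1.06]
```

Emit:
apply_moves([
  [0.5,1.3,-0.3],
  [1,2.6,-0.6],
  [1.5,4,-1],
  [2,5.5,-1.4],
  [2.5,7,-1.8],
  [3,8.5,-2.1],
  [3.4,10.1,-2.3],
  [3.4,10.1,-2.3],
], roll=[1,2,2,2,2,2,2,2], gripper=[1.5,1.5,1.5,1.5,1.5,1.5,1.5,1.5])

```text
clock: 8.5
tool_pos: [0.485, 0.0183, 0.1819]
eef_rot: [0.627, -0.327, -0.626, -0.329]
contact_force: [1.0, 0.5, -2.0]
opening: 0.246
```

Run:
```python
from crop import *
from plant import r
st=r.get_state(); print({k:np.round(v,3) for k,v in st.items() if k in('clock','q','tool_pos','eef_rot','contact_force','opening')})
L=[]
for n,u,v,k in(('side',290,125,100),('scene',310,140,100)):
    c=snap(n,n+'4'); print(proj(c,st['tool_pos']-np.array([0,0,.008]))); L.append((n+'4',u,v,k,k*3//4))
s=snap('wrist','w4'); s['fish']=True; pickle.dump(s,open('pics/w4.pkl','wb'));L+=[('w4',200,130,320,240),('w4',260,200,120,90)]
crops('pics/c4.png',L)
```

```text
{'clock': np.float64(8.5), 'q': array([ 0.165,  0.658, -0.473,  2.043,  0.546,  0.562,  1.484]), 'tool_pos': array([0.485, 0.018, 0.182]), 'eef_rot': array([ 0.627, -0.327, -0.626, -0.329]), 'contact_force': array([ 1.021,  0.464, -1.993]), 'opening': np.float64(0.246)}
(np.float64(317.4455261791279), np.float64(201.50372370411594))
(np.float64(314.0650996803468), np.float64(199.56268030775948))
```

View pics/c4.png

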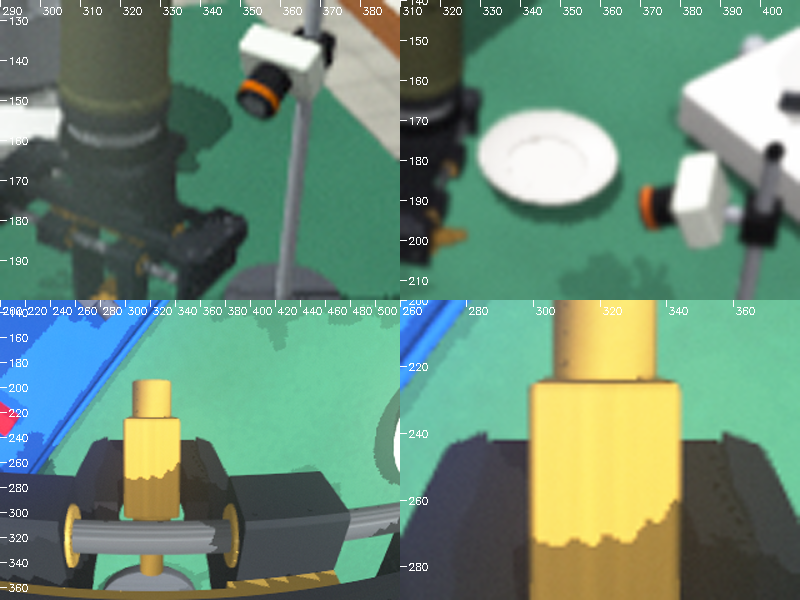

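```bash
cat > f4.py <<'E'
from fit import *
from lens import lens,X,Y,Z
from plant import r
def run(obs,D=.08):
    st=r.get_state(); tp,q=st['tool_pos'],st['eef_rot']
    M=R.from_quat(q).as_matrix(); jz=M[:,2]; jz=jz*np.sign(np.cross([0,0,1],-M[:,1])@jz)  # left of the nose
    def f(p):
        ax,nz,mid=model(p,tp,q)
        return np.concatenate([k*(np.array(proj(s,mid+p[3]*jz+.001*(x*ax+y*jz+z*nz)))-(u,v)) for s,x,y,z,u,v,k in obs])
    s=least_squares(f,[.38,0,-.007,0]);print('pitch',np.degrees(s.x[0]),s.x[1:].round(4),'\n',s.fun.reshape(-1,2).round(1))
    ax,nz,mid=model(s.x,tp,q);mid=mid+s.x[3]*jz;tip=mid+.048*ax;yaw=np.degrees(np.arctan2(ax[1],ax[0]))
    print('tip',tip.round(4),'mid',mid.round(4),'yaw',yaw,'tip in lens',[round(float((tip-lens)@e),4) for e in(X,Y,Z)])
    d=np.degrees(np.arctan2(X[1],X[0]))-yaw; Rz=R.from_euler('z',d,degrees=True).as_matrix()
    print('roll',d.round(1),'travel cm',((lens-D*X)-(tp+Rz@(tip-tp))).round(4)*100,'axis err deg',np.degrees(np.arccos(ax@X)))
E
python3 - <<'E'
from f4 import *
a,w=load('scene4'),load('w4')
run([(a,48,0,0,326.5,199,1),(w,48,0,3,320,350,.7),(w,20,0,11,321,304.4,.7),(w,-20,-11,11,299,224.3,1),(w,-20,11,11,344.3,224.3,1),(w,-35,0,8,321,194,1)])
print(); 
run([(a,48,0,0,326.5,199,1),(w,48,0,3,320,350,.7),(w,20,0,11,321,304.4,.7),(w,-20,11,11,299,224.3,1),(w,-20,-11,11,344.3,224.3,1),(w,-35,0,8,321,194,1)])
E
```

```text
pitch 23.142554813385274 [ 0.0014 -0.0081 -0.0001] 
 [[-0.7 -0.5]
 [ 0.9 -0.3]
 [ 0.2  0.1]
 [-0.4  0. ]
 [-0.5 -0. ]
 [ 0.2  0.2]]
tip [0.5211 0.0396 0.1924] mid [0.4847 0.0145 0.1736] yaw 34.61852188452099 tip in lens [-0.1602, 0.0012, -0.0002]
roll -1.2 travel cm [6.07 3.98 3.41] axis err deg 2.23448657651919

pitch 40.84557085468722 [ 0.0169 -0.0363  0.0001] 
 [[  1.4   3.2]
 [  1.   -8.4]
 [  0.2  -9.4]
 [ 40.3   1. ]
 [-41.    1. ]
 [  0.2  10.3]]
tip [0.5272 0.0439 0.1767] mid [0.4973 0.0233 0.1454] yaw 34.64252335997419 tip in lens [-0.1599, 0.0014, -0.0177]
roll -1.2 travel cm [5.44 3.56 4.98] axis err deg 15.783144262945608
```

Emit:
apply_moves([
  [0.8,0.5,0.4],
  [1.7,1.1,0.9],
  [2.6,1.7,1.4],
  [3.5,2.3,1.9],
  [4.4,2.9,2.4],
  [5.2,3.5,2.9],
  [5.7,3.8,3.2],
  [6,4,3.4],
], roll=[0,0,0,0,0,0,0,0], gripper=[1.5,1.5,1.5,1.5,1.5,1.5,1.5,1.5])

```text
clock: 9.32
tool_pos: [0.5444, 0.0539, 0.2161]
eef_rot: [0.626, -0.329, -0.626, -0.329]
contact_force: [0.7, 0.7, -1.4]
opening: 0.246
```

Emit:
apply_moves([
  [0,0,0],
  [0,0,0],
  [0,0,0],
  [0,0,0],
  [0,0,0],
  [0,0,0],
  [0,0,0],
  [0,0,0],
], roll=[0,0,0,0,0,0,0,0], gripper=[1.5,1.5,1.5,1.5,1.5,1.5,1.5,1.5])

```text
clock: 9.98
tool_pos: [0.5439, 0.055, 0.2157]
eef_rot: [-0.626, 0.328, 0.627, 0.328]
contact_force: [0.7, -0.8, -1.3]
opening: 0.247
```

Run:
```python
from crop import *
from plant import r
st=r.get_state(); print({k:np.round(v,3) for k,v in st.items() if k in('clock','q','qd','tool_pos','eef_rot','contact_force','opening')})
for n in('side','scene'): snap(n,n+'5')
s=snap('wrist','w5'); s['fish']=True; pickle.dump(s,open('pics/w5.pkl','wb'))
crops('pics/c5.png',[('scene5',330,160,80,60),('side5',320,125,80,60),('w5',200,170,260,195),('scene5',230,200,120,90)])
```

```text
{'clock': np.float64(9.983), 'q': array([ 0.128,  0.676, -0.522,  1.833,  0.471,  0.759,  1.529]), 'qd': array([ 0.001,  0.001, -0.003, -0.002, -0.001, -0.002, -0.001]), 'tool_pos': array([0.544, 0.055, 0.216]), 'eef_rot': array([-0.626,  0.328,  0.627,  0.328]), 'contact_force': array([ 0.674, -0.848, -1.274]), 'opening': np.float64(0.247)}
```

View pics/c5.png

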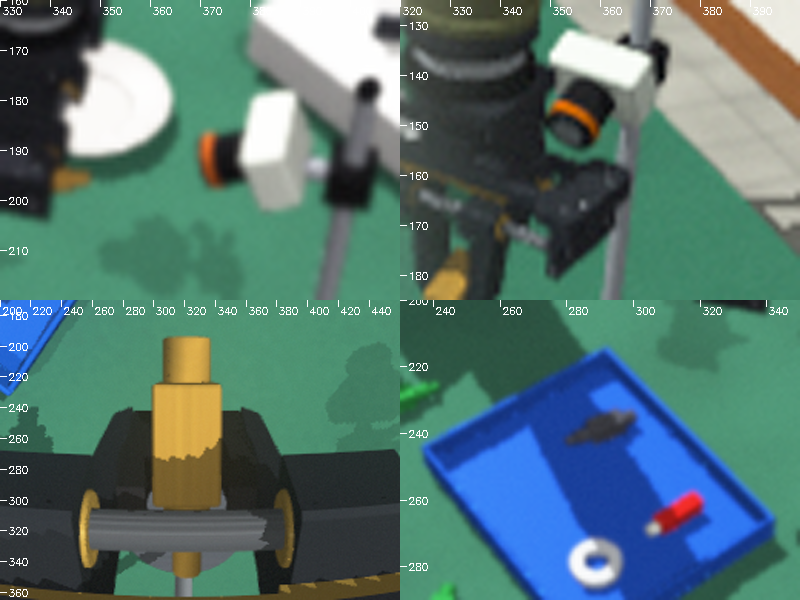

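Run:
```python
from f4 import *
a,w=load('scene5'),load('w5')
run([(a,48,0,0,348.2,195.6,1),(w,48,0,3,320.5,350,.7),(w,20,0,11,321,304.6,.7),(w,-20,-11,11,298.8,224.6,1),(w,-20,11,11,343.7,224.6,1),(w,-35,0,8,321,194,1)])
print('lens proj',proj(a,lens),'seen 370.8 191.8;',proj(load('side5'),lens),'seen 354,151.6')
```

```text
pitch 22.99830882425824 [ 0.0008 -0.0081 -0.0007] 
 [[-0.7 -0.3]
 [ 0.5 -0.3]
 [ 0.1  0.1]
 [-0.3 -0.1]
 [-0.1 -0.1]
 [ 0.   0.4]]
tip [0.5814 0.0801 0.2263] mid [0.5451 0.055  0.2076] yaw 34.742989947065055 tip in lens [-0.08, 0.0018, -0.0002]
roll -1.3 travel cm [ 0.03 -0.07  0.02] axis err deg 2.334320845753492
lens proj (np.float64(370.1368871516537), np.float64(192.43505966357813)) seen 370.8 191.8; (np.float64(353.63407707805), np.float64(151.65115334978424)) seen 354,151.6
```

All checks are well inside tolerance and the arm is still, so I'm handing in.

```bash
python3 -c "
from plant import r
print(r.finish_job())"
```

```text
the job is handed in; nothing more can be done
None
```

I picked the brass valve out of the tray and handed the job in while still holding it, nose to the lens. No verdict was reported, so the figures below are my own measurements.

The moves only turn the tool about the vertical, so I tilted the valve inside the grip. With a light grip I lowered its nose onto the tray's wall, which pushed the nose up. I then regripped at 30 N, lifted, and took it to the camera.

**Last checks:**

| Check | Measured | Allowed |
|---|---|---|
| Tip distance from lens | about 80 mm | 55 to 105 mm |
| Tip off the line of sight | about 2 mm | 15 mm |
| Axis error | about 2.3° (nose 23° up) | 12° |
| Valve height | about 0.20 m | over 0.10 m |

- **Stillness:** joint speeds were practically zero, the opening was steady at 22 mm, and the force readings never suggested a bump.
- **Other parts and camera:** the last pictures showed the worn valve, burner cap and igniter still in the tray and the camera where it was. I did not re-measure the crockery, canister and pan, but nothing came near them.

**Disagreements:**
- In the picture before the approach, I mistook a point on the side view for the nose tip, which was hidden. I left it out of the fit.
- That picture gave a tilt anywhere from 23° to 28°, depending on the points used. The two later fits both gave 23°.
- The stand's heading came out between 33° and 38°, depending on the points used. The last axis check used 33.4°, so the true axis error could be a few degrees different, still within the limit.

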